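# Open the jar mill's guard past its safety catch and throw the clutch lever

### The job

The guard of the jar mill is already ajar, held only by the sprung safety catch hidden under its raised front edge. Reach under that edge, push the catch aside while lifting, and swing the guard right up and back until it stands open by itself; then throw the clutch lever inside the tray fully over to its other side. Leave the bottle, bowl and brush on the bench alone.

Things in the scene. Friction and masses are not known exactly. Their poses are not given: they have to be found in the camera images.
- mill: Fixed jar mill: open-topped grey tray 310 mm wide (y), 200 mm deep (x -85 to +115), rim 85 mm above the bench, walls 8 mm; in its rear half (x above +20 mm) a white jar lies on two rollers, top 90 mm above the bench. Origin: on the bench, y mid-width; x points to the rear (hinge side), y left seen from the robot. All parts of the mill share its yaw.
- guard (a joint): Hinge of the green guard, a flat plate 310 mm wide, 255 mm from hinge to front edge, 5 mm thick, with clear window. 0 = ajar as found, sloping up 0.09 rad to the front; grows as it opens, upright at 1.48, stop 1.8. Spring-balanced: 1 to 2 N at the front edge lifts it; sinks back if let go below 1.1, goes on to the stop by itself above 1.45. Still hooked, it is blocked after a few mm.
- guard_lip (a point): Middle of the guard's front edge, underside; 113 mm above the bench when ajar. The edge overhangs the tray's front wall by 54 mm, free space below down to the bench except at three stations on the wall (mill y -90, 0, +90 mm). At each station a striker hangs from the guard down to 80 mm above the bench, its front face 35 mm behind the edge.
- guard_hinge (a point): Middle of the guard's hinge axis (parallel to mill y), 90 mm above the bench, 115 mm behind the mill's origin. The guard turns about it.
- catch_tab (a point): Safety catch, at one of the stations (the others hold low rubber buffers, out to 16 mm from the wall): bare steel plate on edge, 8 mm thick (y), z 57 to 95 mm, out to 22 mm before the guard's edge, with a flat 26 mm wide flange on top there, seen from above. This point: on its right (-y) face, mid-height, 10 mm before the edge; the face runs 12 mm before to 45 behind it. Moves with it.
- catch (a joint): Slide of the safety catch along mill +y (left seen from the robot): 0 = hooked over the guard's striker, stop at 0.022 m. A spring returns it: 1.4 N to start, 4 N at the stop. At 0.014 or more the guard is free to rise; once the guard's front edge has risen 25 mm the catch may be let go.
- clutch (a joint): Clutch lever in the front half of the tray, hinged on an axis along mill x: 0 = leaning 0.52 rad to the right (mill -y), grows as it swings to the left, upright at 0.52, stop at 1.05. Stays where it is left; needs about 2 N at the knob.
- clutch_tip (a point): Centre of the clutch lever's black ball knob (20 mm diameter, on a 10 mm rod), 52 mm from its pivot, which is 40 mm above the bench; the knob is about 85 mm above the bench at joint 0, 92 mm when upright. Clear of the tray walls by 40 mm or more at the sides.
- bottle: Unglazed dark clay bottle, 92 mm wide, 210 mm high, standing on the bench; origin at the centre of its foot. Bystander.
- bowl: Terracotta bowl, 110 mm wide, 50 mm high; origin at the centre of its foot. Bystander.
- brush: Hand brush lying on the bench, about 200 mm long; origin at the centre of its underside. Bystander.

How it is judged (in metres and radians):
On the way, in this order (a step that is already met when the one before it is completed fails the run):
1. the guard, freed from its catch, has been swung up (value of joint guard above 0.5 rad).
2. the guard stands open by itself, nothing touching it (value of joint guard above 1.6 rad and contact force between guard and the arm below 0.1 N and contact force between guard and the fingers below 0.1 N), for 0.2 s.
At the end, for the whole second after the job is handed in: The guard stands open by itself (joint above 1.6 of 1.8 rad), the clutch lever is thrown over (above 0.93 of 1.05 rad), the catch has sprung back (below 4 mm), all at rest; bottle, bowl and brush not moved by more than 25 mm (value of joint guard above 1.6 rad and value of joint clutch above 0.93 rad and value of joint catch below 0.004 m and velocity of joint each of guard, clutch below 0.1 rad/s); the robot touches nothing.
It fails at once if a bystander is moved by more than 25 mm or the bottle tipped (distance of any of bottle, bowl, brush from where it was at the start of the episode above 0.025 m or angle between bottle's own z axis and vertical above 0.5 rad).
It also fails if it takes over 54 s, if anything falls off the work surface, if the arm or the gripper's body presses on something with over 40 N, if the wrist force passes 120 N, or if a joint passes its speed limit or range.

### The arm

A 7-joint arm with a two-finger parallel gripper is mounted at the origin on the work surface. World frame = base frame: x ahead of the robot, y to its left, z up, the work surface at z = 0. Lengths are in m, angles in degrees, forces in N, time in s.
With the tool pointing down it reaches from about 0.425 to 0.825 m from the base axis. Payload 3.6 kg.
Tool frame: the origin (TCP) lies midway between the tips of the shut fingers; the grasp point (between the pads) lies ctrl.grip_depth behind it (ctrl.grip_depth is the distance from the TCP to the grasp point, in m); z points along the fingers, y is the line along which they close (so a half turn about z gives the same grasp; the last joint's range is limited). The gripper opens to 93 mm and grips with 3 to 60 N. Pads are 15 mm wide; open, the fingers measure 128 mm over their backs; the gripper's body (75 mm by 188 mm) begins 65 mm behind the grasp point.
Start: joints at [65.174, 35.231, -0.722, 81.555, 0.464, 63.22, -2.315], TCP at [0.257, -0.597, 0.219] pointing down, gripper open.
Joint ranges: [-178.69, 178.69], [-17.37, 117.87], [-77.05, 75.6], [15.02, 138.74], [-78.02, 258.01], [0.78, 113.62], [-162.83, 162.83]. Speed limits (degrees/s): [159.86, 159.86, 180, 180, 180, 180, 180].

### API

Orientations are given as a 3x3 rotation matrix whose columns are the frame's x, y, z axes.
In Python, from cell import monitor, optics, workorder, ctrl gives the robot as it stands. The module is installed in compiled form; this text tells all that it offers.
- The arm moves only by the tool play_rows, never from a script. Its argument "moves" is one flat list of numbers, 7 for each row, row after row: the turn, a rotation vector about the tool's x, y, z as a fraction of full scale, then the shift along the tool's x, y, z as a fraction of full scale, then the opening, from -1 (shut) to 1 (fully open). A call has 1 to 5 rows; each row is the pose to reach, as a shift and turn from the pose commanded when the call began, along the tool's axes at that moment, turning the shorter way round; what a row does not reach only later rows make up. Full scale, the value 1, is 100 mm for a shift and 180 degrees for a turn. A row lasts 1/8 s, in which the tool goes at most 62.5 mm and 10.7 degrees, less where a joint would pass 70% of its speed; a pose out of reach is approached as far as the arm can. A call with a number of a shift or a turn outside -1 to 1 is refused whole. A call with a gripper value outside its range is refused whole. The fingers move at their own pace and stop on an object; "force" is the grip in N (left out, the last holds). Time passes only in rows, so rows that repeat a pose let the fingers close. It gives the time, the measured TCP pose, the force, the opening and the grip force at its end, in the units of the state.
- monitor.get_state(): the state, without advancing time (a new reading comes with each control period).
- optics.grab_frame(name): name is "scene" or "top" or "wrist"; returns (picture, depth): 480x640x3 uint8, red, green, blue; 480x640 float32, m along the optical axis (not along the pixel's ray), 0 where there is no reading.
- optics.calibration(name): a dict with "fx", "fy", "cx", "cy" (pixels), "k1" (the pictures are not rectified: a ray, as slopes to the right and down, at radius r is drawn at 1 + k1 r^2 times it, then the intrinsics apply), "cam_to_world" (4x4, takes a point from camera to world coordinates). Camera axes: x right, y down, z forward; pixel columns grow to the right and rows downward; lengths in m; the calibration is good to about 2 mm. A picture is of the moment at which its call begins: read the wrist's pose just before it. calibration takes no time and is no camera call; for the wrist camera it gives the pose at the moment of the call.
- workorder.job_done(): hands the job in; it is judged then, once.
The state is a dict: "t": time; "joints": joint angles; "dq": joint speeds; "effort": joint torques, N m; "tcp_pos": TCP position; "orientation": TCP orientation; "contact_force": force on the tool from outside, world axes, zero at the start; "moment": the same for the moment, N m; "width": finger opening in m; "grasp_force": force on a finger pad.
Only numpy, scipy, OpenCV 4.12 (cv2) and the standard library are available. Lean on these libraries where they do the work, as an engineer would, in place of code of your own. Each camera call takes 0.05 s, during which the arm holds its last target. There are 200 camera calls.

## Working session

There is one attempt and no reset: what is moved stays moved. The work goes in short steps, Python scripts to look and compute and a tool call to move; the robot and the scene stay as the last step left them, time stands still between calls to the robot, and variables do not carry over. Pictures are saved under pics/ and viewed, at most 10 in all, crops included, and the job is handed in when it is done.

Besides the shell and the picture viewer there is one more tool, called after "Request:" as a command line: name --argument value ..., lists and objects as JSON in quotes. play_rows: Moves the arm, as the interface text tells. Shift numbers are shares of 100 mm and turn numbers shares of 180 degrees, none past 1 either way. Its arguments: {"type":"object","properties":{"moves":{"type":"array"},"force":{"type":"number"}},"required":["moves"]}

```bash
mkdir -p pics; cat > h.py <<'E'
import numpy as np, cv2
from cell import monitor, optics, workorder, ctrl
def save(n,f):
    p,d=optics.grab_frame(n); cv2.imwrite(f'pics/{f}.png',p[:,:,::-1]); np.savez(f'pics/{f}.npz',p=p,d=d,**{k:np.array(v) for k,v in optics.calibration(n).items()}); return p,d
def load(f): return dict(np.load(f'pics/{f}.npz'))
def rays(c,uv):
    uv=np.atleast_2d(np.array(uv,float)); K=np.array([[c['fx'],0,c['cx']],[0,c['fy'],c['cy']],[0,0,1]],float)
    q=cv2.undistortPoints(uv[:,None],K,np.array([float(c['k1']),0,0,0]))[:,0]
    T=np.array(c['cam_to_world']); return T[:3,3],np.c_[q,np.ones(len(q))]@T[:3,:3].T
def onplane(c,uv,z):
    o,r=rays(c,uv); return o+r*((z-o[2])/r[:,2])[:,None]
def cloud(c):
    v,u=np.mgrid[:480,:640]; o,r=rays(c,np.c_[u.ravel(),v.ravel()])
    return (o+r*c['d'].ravel()[:,None]).reshape(480,640,3)
E
python3 - <<'E'
from h import *
s=monitor.get_state(); print(s['t'],s['tcp_pos'],s['orientation'],ctrl.grip_depth,s['width'])
for n in('scene','top','wrist'): save(n,n+'0'); c=load(n+'0'); print(n,c['fx'],c['k1'],c['cam_to_world'].round(3).tolist())
a=[cv2.imread(f'pics/{n}0.png') for n in('scene','top')]
E
```

```text
0.0 [ 0.25688001 -0.59623221  0.21748873] [[ 9.18385102e-01  3.95686419e-01 -1.03006769e-03]
 [ 3.95687760e-01 -9.18382130e-01  2.33667313e-03]
 [-2.14059300e-05 -2.55355097e-03 -9.99996739e-01]] 0.0188 0.0928165264638095
scene 489.2125007809201 -0.12313163432056361 [[0.28, 0.706, -0.65, 1.26], [0.96, -0.201, 0.196, -0.235], [0.008, -0.679, -0.734, 0.854], [0.0, 0.0, 0.0, 1.0]]
top 452.3399448339431 -0.04130910893909457 [[-0.115, -0.971, 0.212, 0.374], [-0.993, 0.112, -0.028, -0.006], [0.003, -0.213, -0.977, 1.004], [0.0, 0.0, 0.0, 1.0]]
wrist 364.35695829369064 -0.06251637567218413 [[0.396, -0.888, -0.235, 0.322], [-0.918, -0.383, -0.099, -0.57], [-0.002, 0.255, -0.967, 0.384], [0.0, 0.0, 0.0, 1.0]]
```

View pics/top0.png

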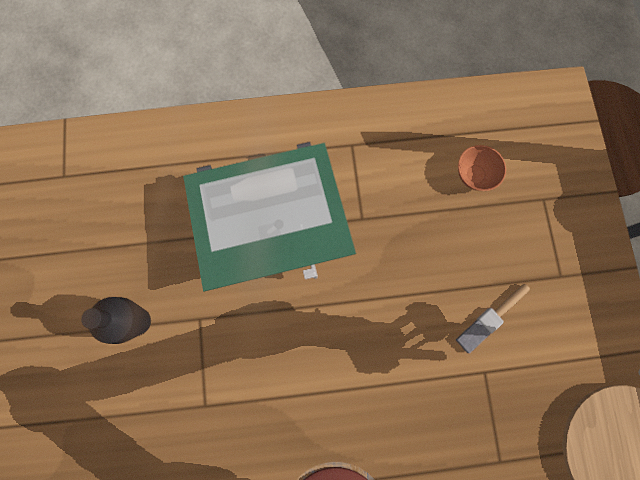

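View pics/scene0.png

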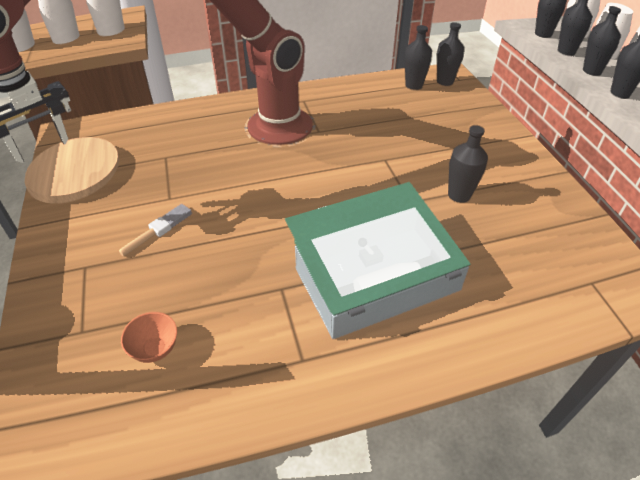

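The top view shows the green guard with corners near (184,176), (325,144), (355,254) and (204,291). The catch's pale flange shows past its front edge at (310,271), the right station. The bottle is at (118,320), the bowl at (482,168) and the brush at (490,320). The scene view shows the same layout from behind.

```bash
cat > m.py <<'E'
from h import *
def quad(c):
    hsv=cv2.cvtColor(c['p'],cv2.COLOR_RGB2HSV); m=cv2.inRange(hsv,(65,80,40),(95,255,255))
    k=max(cv2.findContours(m,cv2.RETR_EXTERNAL,cv2.CHAIN_APPROX_NONE)[0],key=cv2.contourArea)
    e=cv2.approxPolyDP(cv2.convexHull(k),8,True)[:,0]
    return e
for n in('top0','scene0'):
    c=load(n); e=quad(c); print(n,e.tolist())
    W=cloud(c)
    hsv=cv2.cvtColor(c['p'],cv2.COLOR_RGB2HSV); m=cv2.inRange(hsv,(65,80,40),(95,255,255)); m=cv2.erode(m,np.ones((3,3)))
    P=W[(m>0)&(c['d']>0)]; ctr=P.mean(0); n_=np.linalg.svd(P-ctr,full_matrices=False)[2][2]; n_*=np.sign(n_[2])
    print('plane',ctr.round(4),n_.round(4),'slope',np.arccos(n_[2]),'uphill',np.degrees(np.arctan2(-n_[1],-n_[0])))
    o,r=rays(c,e); Q=o+r*(((ctr-o)@n_)/(r@n_))[:,None]; print(Q.round(4)); print(np.linalg.norm(Q-np.roll(Q,-1,0),axis=1).round(4))
c=load('top0'); W=cloud(c)
p=c['p'][255:290,290:330].astype(int); g=(p.min(2)>150)&(p.max(2)-p.min(2)<40); v,u=np.nonzero(g); v+=255;u+=290
print('flange px',u.min(),u.max(),v.min(),v.max(),u.mean(),v.mean(),len(u)); print(onplane(c,np.c_[u,v],.095).mean(0).round(4), np.median(W[v,u],0).round(4))
k=cv2.minAreaRect(np.c_[u,v].astype(np.float32)); print(onplane(c,cv2.boxPoints(k),.095).round(4))
cv2.imwrite('pics/crop.png',cv2.resize(cv2.imread('pics/top0.png')[235:300,250:350],None,fx=8,fy=8,interpolation=cv2.INTER_CUBIC))
E
python3 m.py
```

```text
top0 [[324, 144], [354, 253], [272, 273], [278, 154]]
plane [0.5923 0.0468 0.1091] [0.0843 0.0108 0.9964] slope 0.08513230777272962 uphill -172.7298055867051
[[ 0.7659 -0.0634  0.0956]
 [ 0.5193 -0.0942  0.1168]
 [ 0.4981  0.0716  0.1168]
 [ 0.7544  0.0371  0.0955]]
[0.2494 0.1671 0.2594 0.1011]
scene0 [[413, 190], [450, 238], [435, 233]]
plane [0.6053 0.0538 0.1075] [ 0.0993 -0.0077  0.995 ] slope 0.09978755091131199 uphill 175.568488663711
[[0.5103 0.2031 0.1181]
 [0.6592 0.2267 0.1034]
 [0.6385 0.2007 0.1053]]
[0.1515 0.0333 0.1288]
flange px 303 317 265 278 310.05737704918033 272.3360655737705 122
[ 0.4938 -0.003   0.095 ] [ 0.4936 -0.0033  0.0952]
[[ 0.5046  0.0128  0.095 ]
 [ 0.5089 -0.0127  0.095 ]
 [ 0.4854 -0.0165  0.095 ]
 [ 0.4812  0.0088  0.095 ]]
```

View pics/crop.png

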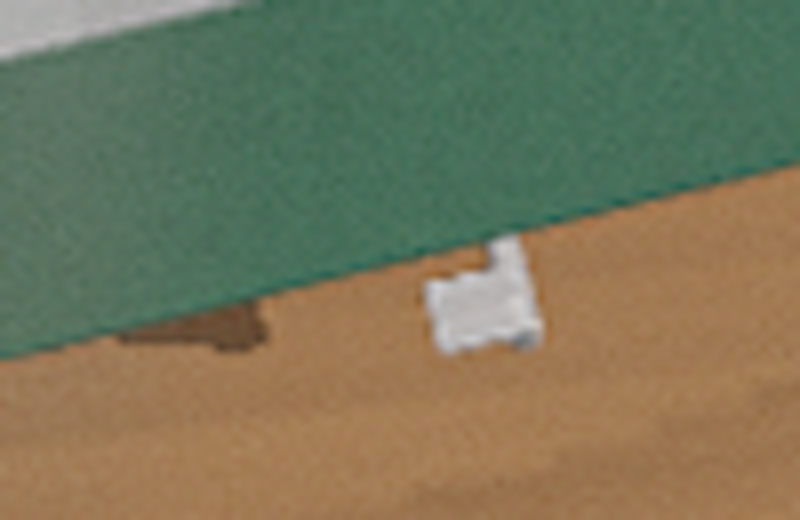

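The crop shows the flange at about (310,272) in the full picture, extending to the left of the plate. The plate meets the guard's edge at about (313,265). Next I fit the edge lines and work out the approach.

```bash
cat > m2.py <<'E'
from h import *
c=load('top0'); p=c['p'].astype(int); g=((p[:,:,1]-p[:,:,0]>12)).astype(np.uint8)
g[:130]=0; g[310:]=0; g[:,:170]=0; g[:,370:]=0
k=max(cv2.findContours(g,cv2.RETR_EXTERNAL,cv2.CHAIN_APPROX_NONE)[0],key=cv2.contourArea)[:,0].astype(np.float32)
cor=np.array([[184,176],[325,144],[355,254],[204,291]],float)
L=[]
for i in range(4):
    a,b=cor[i],cor[(i+1)%4]; d=(b-a)/np.linalg.norm(b-a); t=(k-a)@d; n=(k-a)@np.array([-d[1],d[0]])
    s=k[(abs(n)<4)&(t>12)&(t<np.linalg.norm(b-a)-12)]; vx,vy,x,y=cv2.fitLine(s,cv2.DIST_HUBER,0,.01,.01).ravel(); L.append(np.cross([x,y,1],[x+vx,y+vy,1])); print(len(s))
C=np.array([np.cross(L[i-1],L[i]) for i in range(4)]); C=C[:,:2]/C[:,2:]; print(C.round(1))
# z of plate top: hinge .0925, front .118
Q=np.vstack([onplane(c,C[i],z)[0] for i,z in zip(range(4),(.0925,.0925,.118,.118))]); print(Q.round(4))
print(np.linalg.norm(Q-np.roll(Q,-1,0),axis=1).round(4))
fy=Q[3]-Q[2]; fx=(Q[0]+Q[1]-Q[2]-Q[3]); print('yaw',np.degrees(np.arctan2(-fy[0],fy[1])),np.degrees(np.arctan2(fx[1],fx[0])))
yaw=np.arctan2(-fy[0],fy[1]); ex=np.array([np.cos(yaw),np.sin(yaw)]);ey=np.array([-ex[1],ex[0]]); lip=(Q[2]+Q[3])[:2]/2; print('lip',lip)
def mill(P): d=np.atleast_2d(P)[:,:2]-lip; return np.c_[d@ex,d@ey].round(4)
W=cloud(c); pt=p[255:285,290:330]; m=(pt.min(2)>130)&(pt.max(2)-pt.min(2)<45); v,u=np.nonzero(m); X=onplane(c,np.c_[u+290,v+255],.095); M=mill(X)
print('flange mill',M.min(0),M.max(0)); 
for a in np.arange(-.03,.006,.003):
    s=M[abs(M[:,0]-a)<.0015]; print(round(a,3),s[:,1].min() if len(s) else 0,s[:,1].max() if len(s) else 0)
s=load('scene0'); ps=s['p'].astype(int); 
for n,z in(('bottle',0),):
    pass
E
python3 m2.py
```

```text
118
87
128
92
[[183.4 175.6]
 [323.4 142.9]
 [354.9 253. ]
 [203.2 290.5]]
[[ 0.7304  0.2421  0.0925]
 [ 0.7698 -0.0626  0.0925]
 [ 0.5189 -0.0957  0.118 ]
 [ 0.479   0.2085  0.118 ]]
[0.3073 0.2543 0.3069 0.2548]
yaw 7.466879473929416 7.564057226281428
lip [0.49896439 0.05638948]
flange mill [-0.0254 -0.0705] [ 0.0012 -0.0441]
-0.03 0 0
-0.027 0 0
-0.024 -0.07 -0.0514
-0.021 -0.0705 -0.0456
-0.018 -0.0695 -0.0441
-0.015 -0.07 -0.0451
-0.012 -0.0705 -0.0441
-0.009 -0.0695 -0.0445
-0.006 -0.0705 -0.045
-0.003 -0.069 -0.0646
-0.0 -0.0695 -0.0631
0.003 0 0
```

```bash
cat > go.py <<'E'
from h import *
import sys
from scipy.spatial.transform import Rotation as Ro
lip=np.array([.4990,.0564]); yaw=np.radians(7.5)
ex=np.array([np.cos(yaw),np.sin(yaw),0]); ey=np.array([-ex[1],ex[0],0]); ez=np.array([0,0,1.])
def target(x,y,z,al):
    a=np.radians(al); Z=np.cos(a)*ex-np.sin(a)*ez; Y=-ey
    return np.r_[lip,0]+x*ex+y*ey+z*ez, np.c_[np.cross(Y,Z),Y,Z]
def delta(*q):
    s=monitor.get_state(); P,R=target(*q); R0=np.array(s['orientation'])
    rv=Ro.from_matrix(R0.T@R).as_rotvec()/np.pi; sh=R0.T@(P-s['tcp_pos'])/.1
    return np.r_[rv,sh].round(3).tolist()
def where():
    s=monitor.get_state(); d=s['tcp_pos']-np.r_[lip,0]; z=np.array(s['orientation'])[:,2]
    print('t',round(s['t'],2),'mill xyz',(d@ex).round(4),(d@ey).round(4),d[2].round(4),'al',np.degrees(np.arcsin(-z[2])).round(1),'F',np.r_[s['contact_force']@ex,s['contact_force']@ey,s['contact_force'][2]].round(2),'J',np.round(s['joints'],1).tolist())
if __name__=='__main__':
    where()
    for a in sys.argv[1:]: q=list(map(float,a.split(','))); print(q,delta(*q))
E
python3 go.py -.07,-.11,.2,90 -.07,-.11,.2,65
```

```text
t 0.15 mill xyz -0.3252 -0.6156 0.2178 al 89.9 F [-0.31  0.4   0.4 ] J [65.2, 35.3, -0.7, 81.6, 0.5, 63.2, -2.3]
[-0.07, -0.11, 0.2, 90.0] [-0.001, 0.0, 0.088, 3.833, -4.169, 0.186]
[-0.07, -0.11, 0.2, 65.0] [-0.02, 0.138, 0.086, 3.833, -4.169, 0.186]
```

Request:
play_rows --moves '[0, 0, 0, 0.5, -0.5, 0, -1, 0, 0, 0, 0.92, -1, 0, -1, 0, 0, 0, 0.92, -1, 0, -1]' --force 20

```text
t: 0.52
tcp_pos: [0.3046, -0.4635, 0.2185]
orientation: [[0.915, 0.402, 0.001], [0.402, -0.915, 0.004], [0.002, -0.003, -1.0]]
contact_force: [-0.2, -0.8, 0.4]
width: 0.0675
grasp_force: 0.0
```

Request:
play_rows --moves '[0, 0, 0, 0.46, -0.5, 0, -1, 0, 0, 0, 0.92, -1, 0, -1, 0, 0, 0, 0.92, -1, 0, -1]'

```text
t: 0.9
tcp_pos: [0.3487, -0.3367, 0.2188]
orientation: [[0.916, 0.402, 0.001], [0.402, -0.916, 0.002], [0.001, -0.001, -1.0]]
contact_force: [0.1, 0.0, -0.1]
width: 0.0379
grasp_force: 0.0
```

Request:
play_rows --moves '[0, 0, 0, 0.46, -0.5, 0, -1, 0, 0, 0, 0.92, -1, 0, -1, 0, 0, 0, 0.92, -1, 0, -1]'

```text
t: 1.27
tcp_pos: [0.3934, -0.2094, 0.2188]
orientation: [[0.916, 0.401, 0.001], [0.401, -0.916, 0.001], [0.001, -0.0, -1.0]]
contact_force: [-0.9, -0.8, 0.1]
width: 0.0075
grasp_force: 0.0
```

Request:
play_rows --moves '[0, 0, 0, 0.46, -0.5, 0, -1, 0, 0, 0, 0.92, -1, 0, -1, 0, 0, 0, 0.92, -1, 0, -1]'

```text
t: 1.65
tcp_pos: [0.4386, -0.0815, 0.2188]
orientation: [[0.916, 0.401, 0.001], [0.401, -0.916, 0.001], [0.002, -0.0, -1.0]]
contact_force: [-0.5, -0.6, -0.2]
width: 0.0004
grasp_force: 0.0
```

```bash
python3 go.py -.07,-.11,.2,90 -.07,-.11,.2,65
```

```text
t 1.65 mill xyz -0.0779 -0.1288 0.2188 al 89.9 F [-0.58 -0.56 -0.18] J [13.9, 17.5, -8.0, 113.4, 3.1, 49.3, -62.2]
[-0.07, -0.11, 0.2, 90.0] [-0.0, -0.001, 0.09, 0.128, -0.159, 0.188]
[-0.07, -0.11, 0.2, 65.0] [-0.02, 0.137, 0.088, 0.128, -0.159, 0.188]
```

```bash
python3 go.py -.05,-.11,.16,60
```

```text
t 1.65 mill xyz -0.0779 -0.1288 0.2188 al 89.9 F [-0.58 -0.56 -0.18] J [13.9, 17.5, -8.0, 113.4, 3.1, 49.3, -62.2]
[-0.05, -0.11, 0.16, 60.0] [-0.024, 0.165, 0.087, 0.319, -0.104, 0.589]
```

Request:
play_rows --moves '[-0.024, 0.165, 0.087, 0.32, -0.1, 0.59, -1, -0.024, 0.165, 0.087, 0.32, -0.1, 0.59, -1, -0.024, 0.165, 0.087, 0.32, -0.1, 0.59, -1, -0.024, 0.165, 0.087, 0.32, -0.1, 0.59, -1, -0.024, 0.165, 0.087, 0.32, -0.1, 0.59, -1]'

```text
t: 2.28
tcp_pos: [0.4652, -0.0693, 0.1749]
orientation: [[0.87, 0.123, 0.477], [0.106, -0.992, 0.061], [0.481, -0.003, -0.877]]
contact_force: [0.3, -0.5, -0.5]
width: 0.0005
grasp_force: 0.0
```

```bash
python3 - <<'E'
from go import *
where(); save('wrist','w1'); print(optics.calibration('wrist')['cam_to_world'].round(3).tolist())
print(delta(-.05,-.11,.065,60),delta(-.04,-.115,.062,50))
E
```

```text
t 2.27 mill xyz -0.0499 -0.1202 0.1749 al 61.2 F [ 0.2  -0.52 -0.49] J [32.0, 17.5, -25.4, 135.8, -41.9, 0.8, -31.8]
[[0.123, -0.963, 0.24, 0.448], [-0.992, -0.118, 0.033, -0.073], [-0.003, -0.243, -0.97, 0.354], [0.0, 0.0, 0.0, 1.0]]
[0.0, 0.007, -0.003, -0.535, -0.096, 0.96] [0.001, 0.062, -0.003, -0.462, -0.047, 1.034]
```

View pics/w1.png

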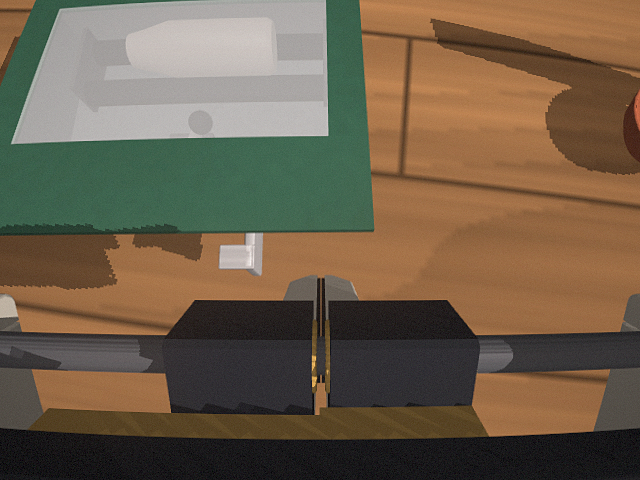

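The wrist view shows the flange at (240,255), its plate at (258,255), the guard's edge along row 232, and the shut fingertips at (320,285), to the right of the catch. The clutch knob shows through the window at (200,122). I check the finger shape in the tool frame from depth.

```bash
python3 - <<'E'
from go import *
c=load('w1'); s=monitor.get_state(); W=cloud(c); T=(W-s['tcp_pos'])@np.array(s['orientation'])
for uv in [(300,285),(340,285),(290,296),(352,296),(305,320),(200,302),(440,302),(250,350),(400,350),(170,335),(470,335),(250,400),(300,430)]:
    print(uv,(T[uv[1],uv[0]]*1000).round(1))
def mill(P): d=P-np.r_[lip,0]; return np.r_[d@ex,d@ey,d[2]].round(4)
print('flange/edge by depth', [ (uv,mill(W[uv[1],uv[0]])) for uv in [(240,260),(230,252),(258,268),(257,245),(300,228),(150,228)]])
for uv,z in [((262,274),.095),((261,245),.095),((220,258),.095),((300,231),.117),((372,230),.117)]: print(uv,mill(onplane(c,uv,z)[0]))
for q in[(-.05,-.115,.11,68),(-.05,-.115,.065,68)]: print(q,delta(*q))
E
```

```text
(300, 285) [  8.9  -8.3 -12.8]
(340, 285) [  8.5   9.8 -11.9]
(290, 296) [  9.  -11.8 -25.3]
(352, 296) [  9.4  14.  -26.2]
(305, 320) [ 35.6  -2.2 -98.7]
(200, 302) [ 36.  -26.2 -91. ]
(440, 302) [ 35.7  28.1 -90.3]
(250, 350) [  34.9  -11.6 -109. ]
(400, 350) [  34.4   15.3 -108.1]
(170, 335) [  36.3  -26.9 -106.4]
(470, 335) [  35.9   28.9 -105.7]
(250, 400) [  24.   -12.3 -108.6]
(300, 430) [  22.7   -2.6 -114.7]
flange/edge by depth [((240, 260), array([-0.0175, -0.0624,  0.0951])), ((230, 252), array([-0.0112, -0.0544,  0.0935])), ((258, 268), array([-0.02  , -0.0722,  0.0747])), ((257, 245), array([-0.0032, -0.072 ,  0.0816])), ((300, 228), array([ 0.0002, -0.1071,  0.1161])), ((150, 228), array([ 0.0005, -0.0046,  0.1186]))]
(262, 274) [-0.0278 -0.0788  0.095 ]
(261, 245) [-0.0064 -0.0774  0.095 ]
(220, 258) [-0.0159 -0.0477  0.095 ]
(300, 231) [-0.0021 -0.1072  0.117 ]
(372, 230) [-0.0018 -0.1559  0.117 ]
(-0.05, -0.115, 0.11, 68) [0.0, -0.038, -0.003, -0.318, -0.048, 0.566]
(-0.05, -0.115, 0.065, 68) [0.0, -0.038, -0.003, -0.535, -0.046, 0.96]
```

Request:
play_rows --moves '[0, -0.038, -0.003, -0.32, -0.05, 0.57, -1, 0, -0.038, -0.003, -0.32, -0.05, 0.57, -1, 0, -0.038, -0.003, -0.32, -0.05, 0.57, -1]'

```text
t: 2.7
tcp_pos: [0.4666, -0.0622, 0.1119]
orientation: [[0.921, 0.137, 0.364], [0.128, -0.991, 0.051], [0.367, -0.0, -0.93]]
contact_force: [0.1, -0.2, 0.1]
width: 0.0003
grasp_force: 0.0
```

```bash
python3 go.py  -.045,-.115,.05,68
```

```text
t 2.7 mill xyz -0.0476 -0.1133 0.1119 al 68.5 F [ 0.12 -0.21  0.05] J [18.0, 24.8, -12.0, 134.6, -67.8, 0.8, -6.5]
[-0.045, -0.115, 0.05, 68.0] [-0.001, 0.003, 0.002, -0.203, 0.017, 0.585]
```

```bash
python3 go.py  -.04,-.115,.052,74
```

```text
t 2.7 mill xyz -0.0476 -0.1133 0.1119 al 68.5 F [ 0.12 -0.21  0.05] J [18.0, 24.8, -12.0, 134.6, -67.8, 0.8, -6.5]
[-0.04, -0.115, 0.052, 74.0] [-0.001, -0.031, 0.002, -0.149, 0.017, 0.585]
```

Request:
play_rows --moves '[0, -0.031, 0, -0.15, 0.02, 0.585, -1, 0, -0.031, 0, -0.15, 0.02, 0.585, -1, 0, -0.031, 0, -0.15, 0.02, 0.585, -1]'

```text
t: 3.08
tcp_pos: [0.4745, -0.0635, 0.0529]
orientation: [[0.953, 0.137, 0.271], [0.131, -0.991, 0.038], [0.273, -0.001, -0.962]]
contact_force: [0.9, 0.3, -0.5]
width: 0.0003
grasp_force: 0.0
```

```bash
python3 go.py  -.0,-.115,.052,72 -.0,-.115,.052,74 
```

```text
t 3.08 mill xyz -0.0399 -0.1156 0.0529 al 74.1 F [ 0.98  0.19 -0.46] J [12.3, 32.8, -6.3, 131.9, -77.8, 0.8, 3.0]
[-0.0, -0.115, 0.052, 72.0] [-0.001, 0.012, 0.002, 0.381, -0.004, 0.118]
[-0.0, -0.115, 0.052, 74.0] [-0.001, 0.001, 0.002, 0.381, -0.004, 0.118]
```

Request:
play_rows --moves '[0, 0.005, 0, 0.2, 0, 0.07, -1, 0, 0.005, 0, 0.41, 0, 0.125, -1, 0, 0.005, 0, 0.41, 0, 0.125, -1]'

```text
t: 3.45
tcp_pos: [0.5181, -0.0567, 0.0547]
orientation: [[0.947, 0.139, 0.29], [0.134, -0.99, 0.039], [0.293, 0.002, -0.956]]
contact_force: [0.0, -0.1, -0.1]
width: 0.0007
grasp_force: 0.0
```

```bash
python3 go.py  .004,-.062,.05,73
```

```text
t 3.45 mill xyz 0.0042 -0.1146 0.0547 al 73.0 F [ 0.02 -0.11 -0.11] J [0.5, 34.4, 8.5, 126.9, -75.3, 9.3, -1.3]
[0.004, -0.062, 0.05, 73.0] [-0.0, -0.0, 0.003, -0.01, -0.526, 0.044]
```

Request:
play_rows --moves '[0, 0, 0, 0, -0.2, 0.03, -1, 0, 0, 0, 0, -0.35, 0.03, -1, 0, 0, 0, 0, -0.47, 0.03, -1, 0, 0, 0, 0, -0.47, 0.03, -1]'

```text
t: 3.95
tcp_pos: [0.511, -0.0101, 0.0512]
orientation: [[0.948, 0.138, 0.288], [0.132, -0.99, 0.04], [0.291, -0.0, -0.957]]
contact_force: [-1.1, -4.5, 2.9]
width: 0.0004
grasp_force: 2.0
```

```bash
python3 - <<'E'
from go import *
where(); save('top','t2'); save('wrist','w2')
a=cv2.imread('pics/t2.png')[215:305,230:360]; cv2.imwrite('pics/c2.png',cv2.resize(a,None,fx=6,fy=6,interpolation=cv2.INTER_CUBIC))
print(delta(.012,-.062,.09,73))
E
```

```text
t 3.95 mill xyz 0.0032 -0.0675 0.0512 al 73.1 F [-1.66 -4.27  2.88] J [-0.1, 34.1, 0.4, 128.5, -76.5, 2.7, -5.8]
[-0.001, 0.001, 0.002, 0.197, -0.062, -0.347]
```

View pics/w2.png

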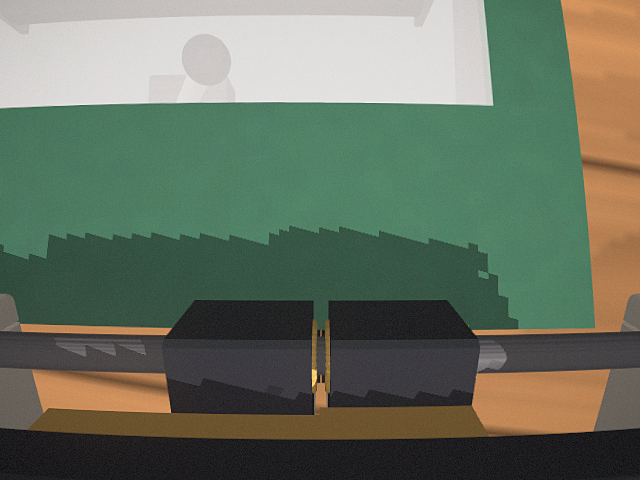

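The wrist view shows the fingers under the guard's edge (row 328). The 4.3 N reaction in -y matches the catch being near its stop. Next comes the lift.

Request:
play_rows --moves '[0, 0, 0, 0.07, -0.04, 0.02, -1, 0, 0, 0, 0.12, -0.05, -0.1, -1, 0, 0, 0, 0.16, -0.06, -0.22, -1, 0, 0, 0, 0.2, -0.06, -0.35, -1, 0, 0, 0, 0.2, -0.06, -0.35, -1]'

```text
t: 4.68
tcp_pos: [0.5188, -0.0045, 0.0909]
orientation: [[0.948, 0.136, 0.288], [0.13, -0.991, 0.038], [0.291, 0.001, -0.957]]
contact_force: [-4.9, -5.6, 9.6]
width: 0.0005
grasp_force: 6.6
```

```bash
cat > gd.py <<'E'
from go import *
def edge(n,f):
    p,d=save(n,f); c=load(f); W=cloud(c); P=p.astype(int); g=(P[:,:,1]-P[:,:,0]>12)&(d>0)
    D=W-np.r_[lip,0]; M=np.stack([D@ex,D@ey,D[...,2]],-1)[g]; M=M[(abs(M[:,1])<.17)&(M[:,0]>-.05)&(M[:,0]<.36)&(M[:,2]>.06)]
    h=np.array([.252,.09]); ph=np.arctan2(M[:,2]-h[1],h[0]-M[:,0]); r=np.hypot(M[:,2]-h[1],h[0]-M[:,0]); k=r>.1
    print('guard theta',np.median(ph[k]).round(3)-.10,'r max',np.percentile(r,99).round(3),k.sum())
where(); edge('top',sys.argv[1])
for a in sys.argv[2:]: q=list(map(float,a.split(','))); print(q,delta(*q))
E
python3 gd.py t3 .025,-.07,.15,70
```

```text
t 4.67 mill xyz 0.0117 -0.063 0.0909 al 73.1 F [-5.62 -4.89  9.55] J [-17.0, 31.4, 23.5, 126.2, -64.0, 16.4, -19.7]
guard theta 0.156 r max 0.253 5641
[0.025, -0.07, 0.15, 70.0] [-0.0, 0.017, 0.002, 0.298, 0.072, -0.527]
```

```bash
cat > plan.py <<'E'
from go import *
def wp(phi,s,al):
    a=np.radians(al); 
    if phi<a: E=np.array([.252-.255*np.cos(phi),.09+.255*np.sin(phi)]); C=E+s*np.array([np.cos(a),-np.sin(a)])
    else: C=np.array([.252-(.255-s)*np.cos(phi),.09+(.255-s)*np.sin(phi)])
    return C-.0085*np.array([np.sin(a),np.cos(a)])
y=-.075
for phi,s,al in [(.4,.058,70),(.6,.05,70),(.8,.045,70),(1.0,.04,70),(1.2,.04,70),(1.35,.05,70),(1.5,.06,70),(1.58,.065,70),(1.66,.07,70)]:
    p=wp(phi,s,al); print(phi,p.round(3),delta(p[0],y,p[1],al)[1:2]+delta(p[0],y,p[1],al)[3:])
E
python3 plan.py
```

```text
0.4 [0.029 0.132] [0.017, 0.284, 0.122, -0.342]
0.6 [0.051 0.184] [0.017, 0.643, 0.123, -0.778]
0.8 [0.082 0.228] [0.017, 1.067, 0.125, -1.105]
1.0 [0.12  0.264] [0.017, 1.538, 0.128, -1.342]
1.2 [0.165 0.287] [0.017, 2.04, 0.13, -1.431]
1.35 [0.199 0.287] [0.017, 2.363, 0.132, -1.332]
1.5 [0.23  0.282] [0.017, 2.645, 0.134, -1.188]
1.58 [0.246 0.277] [0.017, 2.78, 0.134, -1.1]
1.66 [0.26  0.271] [0.017, 2.904, 0.135, -1.002]
```

Request:
play_rows --moves '[0, 0.01, 0, 0.15, 0.05, -0.17, -1, 0, 0.017, 0, 0.28, 0.1, -0.34, -1, 0, 0.017, 0, 0.46, 0.12, -0.56, -1, 0, 0.017, 0, 0.64, 0.12, -0.78, -1, 0, 0.017, 0, 0.64, 0.12, -0.78, -1]'

```text
t: 5.35
tcp_pos: [0.5602, -0.0073, 0.1843]
orientation: [[0.93, 0.142, 0.339], [0.132, -0.99, 0.051], [0.343, -0.002, -0.939]]
contact_force: [-1.4, 0.2, -0.7]
width: 0.0004
grasp_force: 1.0
```

```bash
python3 gd.py t4; python3 plan.py
```

```text
t 5.35 mill xyz 0.0523 -0.0712 0.1843 al 69.9 F [-1.33  0.34 -0.7 ] J [-27.6, 26.4, 39.8, 117.6, -47.9, 29.7, -35.7]
guard theta 0.554 r max 0.254 4580
0.4 [0.029 0.132] [0.001, -0.378, 0.04, 0.404]
0.6 [0.051 0.184] [0.001, 0.003, 0.041, -0.013]
0.8 [0.082 0.228] [0.001, 0.444, 0.043, -0.318]
1.0 [0.12  0.264] [0.001, 0.926, 0.045, -0.53]
1.2 [0.165 0.287] [0.001, 1.432, 0.05, -0.593]
1.35 [0.199 0.287] [0.001, 1.749, 0.053, -0.477]
1.5 [0.23  0.282] [0.001, 2.023, 0.057, -0.319]
1.58 [0.246 0.277] [0.001, 2.154, 0.059, -0.224]
1.66 [0.26  0.271] [0.001, 2.273, 0.061, -0.12]
```

Lifting as planned, with theta at 0.55. I continue along the arc.

Request:
play_rows --moves '[0, 0, 0, 0.22, 0.02, -0.17, -1, 0, 0, 0, 0.45, 0.04, -0.32, -1, 0, 0, 0, 0.69, 0.04, -0.44, -1, 0, 0, 0, 0.93, 0.04, -0.53, -1, 0, 0, 0, 0.93, 0.04, -0.53, -1]'

```text
t: 6.02
tcp_pos: [0.6288, -0.0024, 0.2639]
orientation: [[0.931, 0.141, 0.337], [0.131, -0.99, 0.05], [0.341, -0.003, -0.94]]
contact_force: [0.4, -0.4, -0.6]
width: 0.0005
grasp_force: 0.0
```

```bash
python3 gd.py t5; python3 plan.py | tail -6
```

```text
t 6.03 mill xyz 0.1211 -0.0752 0.2639 al 70.1 F [ 0.39 -0.46 -0.57] J [-31.5, 28.1, 47.7, 101.4, -38.7, 45.1, -48.2]
guard theta 1.075 r max 0.257 537
1.0 [0.12  0.264] [0.001, 0.006, -0.005, -0.009]
1.2 [0.165 0.287] [0.001, 0.511, -0.001, -0.072]
1.35 [0.199 0.287] [0.001, 0.829, 0.002, 0.043]
1.5 [0.23  0.282] [0.001, 1.103, 0.005, 0.2]
1.58 [0.246 0.277] [0.001, 1.234, 0.006, 0.295]
1.66 [0.26  0.271] [0.001, 1.353, 0.008, 0.399]
```

Request:
play_rows --moves '[0, 0, 0, 0.26, 0, -0.05, -1, 0, 0, 0, 0.51, 0, -0.07, -1, 0, 0, 0, 0.67, 0, -0.01, -1, 0, 0, 0, 0.83, 0, 0.04, -1, 0, 0, 0, 1.0, 0, 0.14, -1]'

```text
t: 6.7
tcp_pos: [0.7252, 0.0102, 0.2839]
orientation: [[0.932, 0.138, 0.335], [0.128, -0.99, 0.05], [0.339, -0.004, -0.941]]
contact_force: [0.4, -0.8, 0.6]
width: 0.0005
grasp_force: 0.0
```

```bash
python3 gd.py t6; python3 plan.py | tail -4; python3 go.py .2,-.075,.27,70
```

```text
t 6.7 mill xyz 0.2183 -0.0753 0.2839 al 70.2 F [ 0.29 -0.86  0.56] J [-27.3, 36.4, 46.9, 84.1, -39.6, 54.9, -53.7]
guard theta 1.5919999999999999 r max 0.256 2654
1.35 [0.199 0.287] [0.001, -0.182, 0.004, -0.113]
1.5 [0.23  0.282] [0.001, 0.091, 0.007, 0.044]
1.58 [0.246 0.277] [0.001, 0.222, 0.008, 0.139]
1.66 [0.26  0.271] [0.001, 0.342, 0.01, 0.243]
t 6.75 mill xyz 0.2201 -0.0744 0.2827 al 70.2 F [ 1.83  0.08 -0.34] J [-27.3, 36.5, 46.8, 83.9, -39.7, 54.8, -53.7]
[0.2, -0.075, 0.27, 70.0] [-0.002, 0.001, 0.002, -0.232, 0.004, 0.051]
```

Request:
play_rows --moves '[0, 0, 0, 0.2, 0, 0.1, -1, 0, 0, 0, 0.2, 0, 0.1, -1, 0, 0, 0, -0.4, 0, -0.2, -1, 0, 0, 0, -0.8, 0, -0.5, -1, 0, 0, 0, -0.8, 0, -0.5, -1]'

```text
t: 7.38
tcp_pos: [0.6304, -0.0047, 0.3062]
orientation: [[0.932, 0.134, 0.337], [0.124, -0.991, 0.051], [0.34, -0.006, -0.94]]
contact_force: [-0.0, 0.7, 1.0]
width: 0.0003
grasp_force: 0.0
```

```bash
python3 gd.py t7; python3 -c "
from go import *
save('wrist','w7')"
```

```text
t 7.38 mill xyz 0.1223 -0.0777 0.3062 al 70.1 F [0.05 0.68 0.99] J [-33.2, 26.4, 50.8, 97.2, -35.5, 50.6, -51.9]
guard theta 1.807 r max 0.256 7373
```

View pics/t7.png

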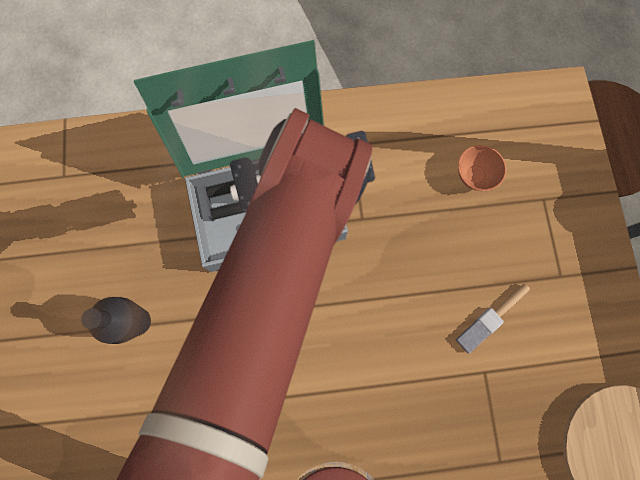

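View pics/w7.png

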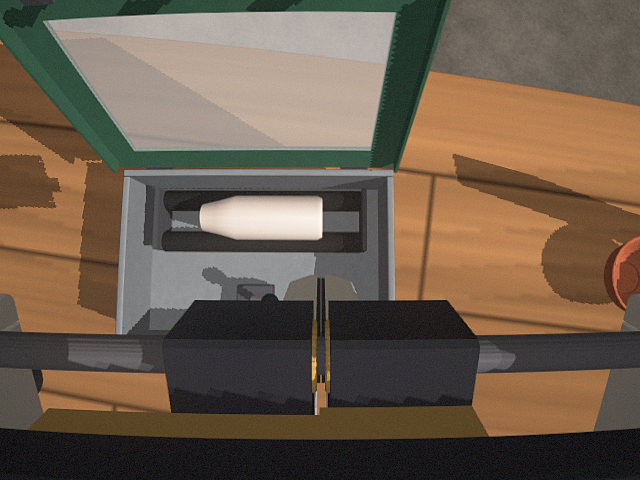

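The guard stands open at about 1.8 rad and the bystanders are in place. The wrist view shows the lever block at (255,292), with the knob half hidden by the gripper at (270,297). I triangulate the knob from the earlier wrist views w1 (200,122) and w2 (206,60), then back off for a clear look.

```bash
cat > k.py <<'E'
from go import *
def mill(P): d=P-np.r_[lip,0]; return np.r_[d@ex,d@ey,d[2]].round(4)
o1,r1=rays(load('w1'),(200,122)); o2,r2=rays(load('w2'),(206,60)); r1=r1[0];r2=r2[0]
A=np.c_[r1,-r2]; t=np.linalg.lstsq(A,o2-o1,rcond=None)[0]; p,q=o1+t[0]*r1,o2+t[1]*r2
print('knob',mill((p+q)/2),'gap',np.linalg.norm(p-q)); print('z085',mill(onplane(load('w1'),(200,122),.085)[0]),mill(onplane(load('w2'),(206,60),.085)[0]))
E
python3 k.py; python3 go.py 0.04,-.1,.25,90
```

```text
knob [ 0.0978 -0.0234  0.093 ] gap 0.0002674153945269493
z085 [ 0.1028 -0.0203  0.085 ] [ 0.1023 -0.0209  0.085 ]
t 7.47 mill xyz 0.1262 -0.0755 0.3056 al 70.0 F [-0.05  0.27  0.46] J [-33.2, 26.7, 50.5, 96.9, -35.6, 50.6, -51.9]
[0.04, -0.1, 0.25, 90.0] [-0.002, -0.111, 0.002, -1.001, 0.24, 0.227]
```

Request:
play_rows --moves '[0, -0.055, 0, -0.5, 0.12, 0.1, -1, 0, -0.11, 0, -1, 0.24, 0.2, -1, 0, -0.11, 0, -1, 0.24, 0.2, -1, 0, -0.11, 0, -1, 0.24, 0.2, -1]'

```text
t: 7.98
tcp_pos: [0.5534, -0.0375, 0.2526]
orientation: [[0.99, 0.14, 0.006], [0.14, -0.99, 0.002], [0.006, -0.002, -1.0]]
contact_force: [-0.5, 0.1, 0.3]
width: 0.0008
grasp_force: 0.0
```

```bash
python3 -c "
from go import *
where(); save('wrist','w8')"
```

```text
t 7.97 mill xyz 0.0417 -0.1002 0.2526 al 89.7 F [-0.49  0.21  0.34] J [-30.0, 32.0, 51.8, 96.0, -27.6, 65.3, -52.6]
```

View pics/w8.png

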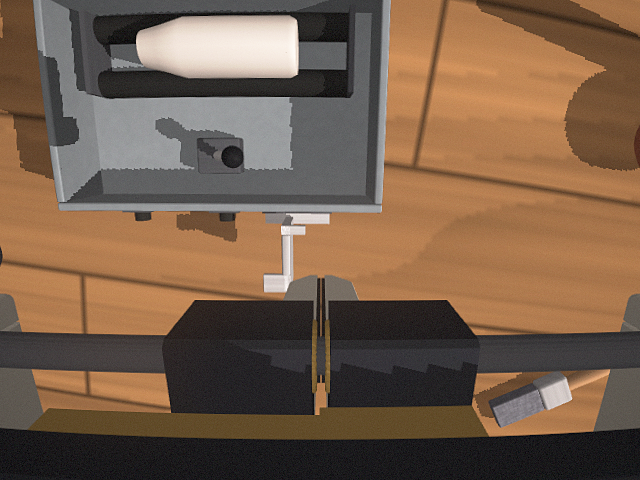

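The view is clear. The black knob is at (232,156), leaning right from its base at (220,155). The catch has sprung back, with its plate at (288,260). I measure the knob from here.

```bash
python3 - <<'E'
from go import *
def mill(P): d=P-np.r_[lip,0]; return np.r_[d@ex,d@ey,d[2]].round(4)
c=load('w8'); W=cloud(c); print('plane .085',mill(onplane(c,(232,156),.085)[0]),'depth top',mill(W[156,232]))
o1,r1=rays(load('w1'),(200,122)); o2,r2=rays(c,(232,156)); r1=r1[0];r2=r2[0]
t=np.linalg.lstsq(np.c_[r1,-r2],o2-o1,rcond=None)[0]; p,q=o1+t[0]*r1,o2+t[1]*r2; print('tri',mill((p+q)/2),np.linalg.norm(p-q))
print('catch face .095',mill(onplane(c,(293,262),.095)[0]))
for z in(.14,.068): print(delta(.1,-.07,z,90))
E
```

```text
plane .085 [ 0.1022 -0.0204  0.085 ] depth top [ 0.1025 -0.0228  0.0951]
tri [ 0.1023 -0.0206  0.0859] 6.2761760051312285e-06
catch face .095 [ 0.0059 -0.0754  0.095 ]
[-0.001, -0.002, 0.003, 0.58, -0.295, 1.135]
[-0.001, -0.002, 0.003, 0.576, -0.293, 1.855]
```

Request:
play_rows --moves '[0, 0, 0.003, 0.6, -0.29, 0.4, -1, 0, 0, 0.003, 0.6, -0.29, 1, -1, 0, 0, 0.003, 0.6, -0.29, 1, -1]'

```text
t: 8.4
tcp_pos: [0.6059, 0.0019, 0.1492]
orientation: [[0.991, 0.132, -0.004], [0.132, -0.991, 0.004], [-0.004, -0.005, -1.0]]
contact_force: [-1.0, -0.1, 0.6]
width: 0.0004
grasp_force: 0.0
```

```bash
python3 go.py .102,-.07,.068,90
```

```text
t 8.4 mill xyz 0.0988 -0.068 0.1492 al 89.7 F [-0.97  0.01  0.59] J [-28.2, 42.7, 46.2, 94.8, -35.3, 58.4, -52.6]
[0.102, -0.07, 0.068, 90.0] [-0.001, 0.001, 0.001, 0.035, 0.024, 0.812]
```

Request:
play_rows --moves '[0, 0, 0, 0.03, 0.02, 0.4, -1, 0, 0, 0, 0.03, 0.02, 0.81, -1, 0, 0, 0, 0.03, 0.02, 0.81, -1]'

```text
t: 8.78
tcp_pos: [0.61, -0.0024, 0.0719]
orientation: [[0.992, 0.129, 0.0], [0.129, -0.992, 0.003], [0.001, -0.003, -1.0]]
contact_force: [0.5, 0.0, 1.9]
width: 0.0003
grasp_force: 0.0
```

Request:
play_rows --moves '[0, 0, 0, 0, -0.25, 0, -1, 0, 0, 0, 0, -0.4, 0, -1, 0, 0, 0, 0, -0.55, 0, -1, 0, 0, 0, 0, -0.7, 0, -1, 0, 0, 0, 0, -0.75, 0, -1]'

```text
t: 9.4
tcp_pos: [0.6014, 0.0746, 0.072]
orientation: [[0.991, 0.132, 0.003], [0.132, -0.991, 0.004], [0.003, -0.004, -1.0]]
contact_force: [1.7, -1.6, -0.1]
width: 0.0007
grasp_force: 0.9
```

```bash
python3 go.py .102,.01,.068,90
```

```text
t 9.4 mill xyz 0.1039 0.0047 0.072 al 89.7 F [ 1.46 -1.84 -0.08] J [-33.2, 47.8, 42.5, 98.9, -41.2, 49.9, -54.7]
[0.102, 0.01, 0.068, 90.0] [-0.001, -0.001, 0.0, -0.019, -0.053, 0.04]
```

Request:
play_rows --moves '[0, 0, 0, 0, -0.04, 0, -1, 0, 0, 0, 0, -0.08, 0, -1, 0, 0, 0, 0, -0.11, 0, -1, 0, 0, 0, 0, -0.11, 0, -1]'

```text
t: 9.9
tcp_pos: [0.6002, 0.0771, 0.0717]
orientation: [[0.992, 0.125, 0.004], [0.125, -0.992, -0.007], [0.003, 0.007, -1.0]]
contact_force: [1.4, -8.4, -3.9]
width: 0.0004
grasp_force: 4.2
```

```bash
python3 go.py
```

```text
t 9.9 mill xyz 0.1031 0.0073 0.0717 al 89.6 F [ 0.27 -8.49 -3.92] J [-34.1, 47.9, 43.0, 99.0, -41.0, 49.7, -55.7]
```

The reaction has jumped to 8.5 N with little further motion, so the lever is at its stop. I back off to the right, then go up and towards the robot.

Request:
play_rows --moves '[0, 0, 0, 0, 0.3, 0, -1, 0, 0, 0, 0, 0.5, 0, -1, 0, 0, 0, 0, 0.5, -0.5, -1, 0, 0, 0, 0, 0.5, -1, -1, 0, 0, 0, 0, 0.5, -1, -1]'

```text
t: 10.52
tcp_pos: [0.6082, 0.0325, 0.1758]
orientation: [[0.992, 0.129, 0.01], [0.129, -0.992, 0.003], [0.01, -0.002, -1.0]]
contact_force: [0.5, 0.2, -0.0]
width: 0.0005
grasp_force: 0.0
```

Request:
play_rows --moves '[0, 0, 0, -0.3, 0.2, -0.4, -1, 0, 0, 0, -0.7, 0.4, -0.8, -1, 0, 0, 0, -0.7, 0.4, -0.8, -1, 0, 0, 0, -0.7, 0.4, -0.8, -1]'

```text
t: 11.02
tcp_pos: [0.5412, -0.014, 0.2502]
orientation: [[0.991, 0.131, -0.0], [0.131, -0.991, 0.005], [0.001, -0.005, -1.0]]
contact_force: [0.7, 0.2, -0.0]
width: 0.0005
grasp_force: 0.0
```

```bash
python3 gd.py t9; python3 -c "
from go import *
save('wrist','w9')"
```

```text
t 11.03 mill xyz 0.0326 -0.0753 0.2502 al 89.7 F [ 0.68  0.1  -0.04] J [-33.5, 31.3, 52.7, 98.1, -27.6, 64.6, -55.0]
guard theta 1.807 r max 0.256 7369
```

View pics/w9.png

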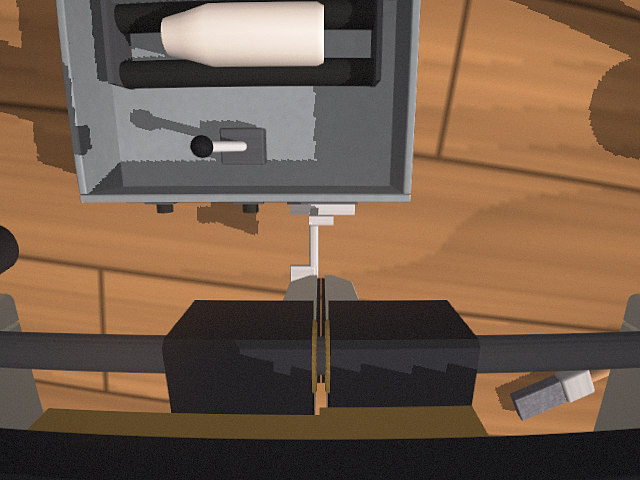

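The lever now leans left, with its knob at (202,146). The catch plate is at (314,245) and nothing is being touched. I check the values, then hand in.

```bash
python3 - <<'E'
from go import *
def mill(P): d=P-np.r_[lip,0]; return np.r_[d@ex,d@ey,d[2]].round(4)
c=load('w9'); k=mill(onplane(c,(202,146),.085)[0]); print('knob',k,'angle',.52+np.arcsin((k[1]-.0054)/.052)); print('catch face',mill(onplane(c,(318,262),.095)[0]))
if k[1]>.027: print(workorder.job_done())
E
```

```text
knob [0.1021 0.03   0.085 ] angle 1.0127799674351659
catch face [-0.0025 -0.0732  0.095 ]
the job is handed in; nothing more can be done
None
```

The job is handed in: the guard stands open at about 1.8 rad, the clutch measures about 1.01 of 1.05 rad, the catch has sprung back, and the bottle, bowl and brush were not touched; the verdict was not returned.

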